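# Feed milling balls and hold the stop plunger up

## Task

With the scoop, take at least three of the white ceramic balls from the tray and tip them into the feeder's hopper while its stop plunger is still down, then stand the scoop flat on the bench again and let go of it. Then pull the sprung stop plunger fully up by its knob with the gripper and keep it there so that at least three balls run into the milling jar; finish while still holding it up. Do not touch the balls with the fingers, and leave the lidded jar and the loose jar lid where they are.

Things in the scene. Friction and masses are not known exactly. Their poses are not given: they have to be found in the camera images.
- scoop_grip (a point): Grip point of the dark sheet-steel hand scoop, which stands on the bench on its flat pan: on the axis of its upright black handle, 100 mm above the pan's underside. The handle is a bar 22 mm (along x) by 14 mm (along y), top at 125 mm; pinch it across the 14 mm. x points to the open lip. About 0.16 kg (varies).
- scoop: The same scoop; origin on the pan's underside, straight below the handle. The pan floor is 2 mm thick, 76 mm wide, and runs from x = -11 mm (closed back, 36 mm high) to the lip at x = +90 mm. Side walls 32 mm high, 2 mm thick, from the back to x = +68 mm; the front 22 mm of floor has no sides.
- scoop_lip (a point): Middle of the scoop's front lip, 90 mm ahead of the handle axis, 1 mm above the underside.
- tray: Fixed open grey plastic tray with the balls, long side along its x; walls 3 mm thick, 36 mm high, inside 84 mm wide. Origin under the flat floor, which is at z = 4 mm and runs from x = -105 to 85 mm; from there a ramp rises at 60 degrees to the far rim at x = 104 mm. At the start the balls lie at x = 20 to 81 mm; the scoop fits in lengthwise with 4 mm to spare each side, lip towards the ramp.
- feeder: Fixed ball feeder; origin at the centre of the underside of its flat grey foot, 130 mm (x) by 250 mm (y). A white chute 44 mm wide falls by 10 degrees towards its +y: flared hopper at y = -125 to -30 mm, gate with the stop plunger at x = y = 0 (steel bridge 62 by 34 mm, top at 117 mm), jar at y = +76 mm inside clear guards 110 mm high. But for the plunger nothing is higher than 152 mm.
- hopper (a point): On the chute floor between hopper and pin, on the feeder at x = 0, y = -55 mm, z = 73 mm; axes as the feeder's. The hopper's mouth above spans y = -125 to -30 mm, so its middle is at feeder y = -77 mm. Near (-x) flank's rim: x = -61 mm, 130 mm above the bench at most. Far (+x) flank's rim: x = +79 mm, 150 mm. End walls up to 149 mm.
- plunger_grip (a point): Middle of the plunger's black cylindrical knob, 26 mm in diameter and 28 mm high (154 mm above the bench at rest). The 12 mm pin below it passes through the bridge into its seat hole in the chute floor and stops the balls; the knob stands 3 mm above a barrel of 20 mm diameter.
- plunger (a joint): Height of the plunger in m: 0 = seated, 0.030 = fully up (hard stop). A spring pulls it down with 4.5 N when seated, 9 N when fully up; it drops back when released. From about 0.025 the balls pass freely beneath the pin.
- jar_in (a point): Centre of the inner floor of the open steel milling jar, fixed in the feeder; inner diameter 72 mm, inner depth 35 mm, rim 50 mm above the bench.
- lidded_jar: Bystander: closed dark steel jar, 64 mm diameter, 55 mm tall; origin at the underside.
- jar_lid: Bystander: dark steel disc lying flat, 72 mm diameter, 12 mm thick; origin at the underside.
- ball1_center (a point): Centre of milling ball 1 of 5: white ceramic, 20 mm diameter, 25 g, polished and slippery, rolls easily.
- ball2_center (a point): Centre of milling ball 2 of 5: white ceramic, 20 mm diameter, 25 g, polished and slippery, rolls easily.
- ball3_center (a point): Centre of milling ball 3 of 5: white ceramic, 20 mm diameter, 25 g, polished and slippery, rolls easily.
- ball4_center (a point): Centre of milling ball 4 of 5: white ceramic, 20 mm diameter, 25 g, polished and slippery, rolls easily.
- ball5_center (a point): Centre of milling ball 5 of 5: white ceramic, 20 mm diameter, 25 g, polished and slippery, rolls easily.
Not all that is in view belongs to the job. Leave any green, orange or pink look-alike of the scoop alone.

How it is judged:
On the way, in this order (a step that is already met when the one before it is completed fails the run):
1. at least three balls lie in the hopper behind the seated plunger (value of joint plunger below 0.005 m and (distance between each of ball1_center, ball2_center, ball3_center and hopper below 0.075 m or distance between each of ball1_center, ball2_center, ball4_center and hopper below 0.075 m or distance between each of ball1_center, ball2_center, ball5_center and hopper below 0.075 m or distance between each of ball1_center, ball3_center, ball4_center and hopper below 0.075 m or distance between each of ball1_center, ball3_center, ball5_center and hopper below 0.075 m or distance between each of ball1_center, ball4_center, ball5_center and hopper below 0.075 m or distance between each of ball2_center, ball3_center, ball4_center and hopper below 0.075 m or distance between each of ball2_center, ball3_center, ball5_center and hopper below 0.075 m or distance between each of ball2_center, ball4_center, ball5_center and hopper below 0.075 m or distance between each of ball3_center, ball4_center, ball5_center and hopper below 0.075 m)), for 0.3 s.
2. the scoop stands flat on the bench, let go (height (world z) of scoop between -0.005 and 0.005 m and angle between scoop's own z axis and vertical below 0.1 rad and contact force between the fingers and scoop below 0.1 N and value of joint plunger below 0.005 m), for 0.2 s.
3. the plunger is fully up, pulled by the fingers (value of joint plunger above 0.025 m and contact force between the fingers and plunger above 1 N), for 0.2 s.
At the end, for the whole second after the job is handed in: The plunger is held up (joint above 25 of 30 mm) by the fingers and nothing else, at least three balls lie inside the jar below its rim, and the scoop stands flat on the bench (within 5 mm and 0.1 rad), not touched by the fingers (all of step 3 and contact force between scoop and plunger below 0.1 N and (distance between each of ball1_center, ball2_center, ball3_center and jar_in below 0.04 m or distance between each of ball1_center, ball2_center, ball4_center and jar_in below 0.04 m or distance between each of ball1_center, ball2_center, ball5_center and jar_in below 0.04 m or distance between each of ball1_center, ball3_center, ball4_center and jar_in below 0.04 m or distance between each of ball1_center, ball3_center, ball5_center and jar_in below 0.04 m or distance between each of ball1_center, ball4_center, ball5_center and jar_in below 0.04 m or distance between each of ball2_center, ball3_center, ball4_center and jar_in below 0.04 m or distance between each of ball2_center, ball3_center, ball5_center and jar_in below 0.04 m or distance between each of ball2_center, ball4_center, ball5_center and jar_in below 0.04 m or distance between each of ball3_center, ball4_center, ball5_center and jar_in below 0.04 m) and height (world z) of scoop between -0.005 and 0.005 m and angle between scoop's own z axis and vertical below 0.1 rad and contact force between the fingers and scoop below 0.1 N); the arm keeps its last pose, push and grip.
It fails at once if the fingers touch a ball (contact force between the fingers and ball1 above 0.5 N or contact force between the fingers and ball2 above 0.5 N or contact force between the fingers and ball3 above 0.5 N or contact force between the fingers and ball4 above 0.5 N or contact force between the fingers and ball5 above 0.5 N).
It fails at once if a bystander is moved by more than 30 mm (distance of any of lidded_jar, jar_lid from where it was at the start of the episode above 0.03 m).
It also fails if it takes over 72 s, if anything falls off the work surface, if the arm or the gripper's body presses on something with over 40 N, if the wrist force passes 120 N, or if a joint passes its speed limit or range.

## Robot

A 7-joint arm with a two-finger parallel gripper is mounted at the origin on the work surface. World frame = base frame: x ahead of the robot, y to its left, z up, the work surface at z = 0. Lengths are in m, angles in rad, forces in N, time in s.
With the tool pointing down it reaches from about 0.35 to 0.9 m from the base axis. Payload 19.9 kg.
Tool frame: the origin (TCP) lies between the finger pads; the fingertips stand 22 mm ahead of it and the grasp point (between the pads) lies 3 mm ahead of it (robot.tip_extent is the z of the fingertips in the tool frame, in m); z points along the fingers, y is the line along which they close (so a half turn about z gives the same grasp; the last joint's range is limited). The gripper opens to 85 mm and grips with 20 to 120 N. Pads are 22 mm wide; open, the fingers measure 114 mm over their backs; the gripper's body (76 mm by 85 mm) begins 54 mm behind the grasp point. The pads swing forward as they close: fully open they stand 13 mm farther back than shut.
Start: joints at [1.117, 0.417, -0.01, 1.614, 0.005, 1.111, -0.053], TCP at [0.25, -0.573, 0.253] pointing down, gripper open.
Joint ranges: [-2.81, 2.81], [-0.39, 2.02], [-1.27, 1.25], [0.06, 2.57], [-1.19, 4.33], [0.19, 2], [-2.82, 2.82]. Speed limits (rad/s): [1.89, 1.89, 2.39, 2.39, 3.01, 3.01, 3.01].

## Interface

Orientations are given as a unit quaternion [x, y, z, w].
In Python, from plant import sensors, viewer, workorder, finder, robot gives the robot as it stands.
- The arm moves only by the shell command python3 -m crank 'ROWS' [OPENING] [FORCE]. ROWS is JSON, one flat list of numbers, 6 for each row, row after row: the shift along the tool's x, y, z in m, then the turn, a rotation vector about the tool's x, y, z in degrees. A call has 1 to 5 rows; each row shifts and turns the commanded pose from where the row before left it, along the tool's axes as they then stand; what a row does not reach is not made up. A row lasts 1/8 s, in which the tool goes at most 62.5 mm and 10.7 degrees, less where a joint would pass 70% of its speed; a pose out of reach is approached as far as the arm can. A call with a gripper value outside its range is refused whole. OPENING is the closure, from -1 (fully open) to 1 (shut), set as the call begins (- or left out, the last holds). The fingers move at their own pace and stop on an object; FORCE is the grip in N (left out, the last holds). Time passes only in rows, so rows that do not move let the fingers close. It gives the time, the measured TCP pose, the force, the opening and the grip force at its end, in the units of the state.
- sensors.get_state(): the state, without advancing time (a new reading comes with each control period).
- viewer.grab_frame(name): name is "scene" or "top" or "wrist"; returns a dict with "frame" (480x640x3 uint8, red, green, blue), "z_map" (480x640 float32, m along the optical axis (not along the pixel's ray), 0 where there is no reading), "intrinsics" (3x3 intrinsics, pixels), "origin" and "orientation" of the camera in the world; the wrist camera has in their place "tool_from_camera" (4x4, takes a point from camera to tool coordinates, whose origin is the TCP and whose axes are the flange's). Camera axes: x right, y down, z forward; pixel columns grow to the right and rows downward; lengths in m; the calibration is good to about 2 mm. A picture is of the moment at which its call begins: read the wrist's pose just before it.
- workorder.finish_job(): hands the job in; it is judged then, once.
Trained networks look in the newest picture that a camera, given by its name, has taken for a name from the list of things; names that differ only in an ending like _2 or _b are one class to them, and where a whole thing is asked for, a point or a joint stands for the part that bears it (a point fixed in the world has none). Each returns a list of dicts, best first, with "score" (0 to 1); they miss things now and then, are a little off and sometimes report something else, mostly with a low value. They report only what shows in the picture. A call takes as long as a camera call. They do not tell look-alikes from the thing itself.
- finder.search_frame(camera, query): "bbox" ([left, top, right, bottom] in pixels, round what is visible of it).
- finder.mark_of(camera, query): "location" ([column, row] in pixels: a listed point, or the origin of a listed thing).
The state is a dict: "time_s": time; "joint_pos": joint angles; "joint_velocities": joint speeds; "joint_efforts": joint torques, N m; "position": TCP position; "ee_rot": TCP orientation; "contact_force": force on the tool from outside, world axes, zero at the start; "wrist_torque": the same for the moment, N m; "opening": opening from 0.0 (shut) to 1.0 (fully open); "gripper_force": force on a finger pad.
Only numpy, scipy, OpenCV 4.12 (cv2) and the standard library are available. Lean on these libraries where they do the work, as an engineer would, in place of code of your own. Each camera call takes 0.05 s, during which the arm holds its last target. There are 200 camera calls.

## Working session

There is one attempt and no reset: what is moved stays moved. The work goes in short steps, Python scripts to look and compute and a shell command to move; the robot and the scene stay as the last step left them, time stands still between calls to the robot, and variables do not carry over. Pictures are saved under pics/ and viewed, at most 10 in all, crops included, and the job is handed in when it is done.

```bash
ls; mkdir -p pics
cat > h.py <<'E'
import numpy as np, cv2
from scipy.spatial.transform import Rotation as R
from plant import sensors, viewer, workorder, finder, robot
def cam(name):
    s=sensors.get_state(); f=viewer.grab_frame(name)
    if name=="wrist":
        T=np.eye(4);T[:3,:3]=R.from_quat(s["ee_rot"]).as_matrix();T[:3,3]=s["position"]
        M=T@np.array(f["tool_from_camera"])
    else:
        o=np.array(f["orientation"]); M=np.eye(4)
        M[:3,:3]=o if o.shape==(3,3) else R.from_quat(o).as_matrix(); M[:3,3]=f["origin"]
    f["M"]=M; return f
def ray(f,px):
    K=np.array(f["intrinsics"]); d=np.linalg.solve(K,[px[0],px[1],1.]); return f["M"][:3,3],f["M"][:3,:3]@d
def at_z(f,px,z):
    o,d=ray(f,px); return o+d*(z-o[2])/d[2]
def at_depth(f,px):
    u,v=int(round(px[0])),int(round(px[1])); o,d=ray(f,px); return o+d*f["z_map"][v,u]
def cloud(f):
    K=np.array(f["intrinsics"]); h,w=f["z_map"].shape; u,v=np.meshgrid(np.arange(w),np.arange(h)); z=f["z_map"]
    P=np.stack([(u-K[0,2])/K[0,0]*z,(v-K[1,2])/K[1,1]*z,z],-1); return P@f["M"][:3,:3].T+f["M"][:3,3]
def save(f,n,crop=None,s=1):
    im=f["frame"][...,::-1]
    if crop: im=im[crop[1]:crop[3],crop[0]:crop[2]]
    cv2.imwrite(f"pics/{n}.png",cv2.resize(im,None,fx=s,fy=s))
E
python3 - <<'E'
from h import *
np.set_printoptions(precision=4,suppress=True)
s=sensors.get_state(); print(s["ee_rot"],s["opening"],s["time_s"],robot.tip_extent)
ims=[]
for n in["top","scene"]:
    f=cam(n); save(f,n+"0"); print(n,f["M"])
    for q in["scoop_grip","scoop","scoop_lip","tray","feeder","hopper","plunger_grip","jar_in","lidded_jar","jar_lid","ball1_center"]:
        for d in finder.mark_of(n,q)[:6]:
            p=d["location"]; print(q,round(d["score"],2),np.round(p,1),at_depth(f,p))
E
```

```text
pics
[ 0.9789  0.2045 -0.0002 -0.0006] 1.0012729358502013 0.0 0.022
top [[ 0.036  -0.9732  0.2272  0.1604]
 [-0.9994 -0.0351  0.008   0.0274]
 [ 0.0002 -0.2273 -0.9738  1.5296]
 [ 0.      0.      0.      1.    ]]
scoop_grip 0.88 [210.4 334.7] [0.2643 0.2709 0.1231]
scoop_grip 0.74 [482.  295.7] [ 0.378  -0.3561  0.1165]
scoop_grip 0.73 [150.3 255.1] [0.4456 0.4272 0.1224]
scoop_grip 0.57 [332.3 243.2] [ 0.4891 -0.0022  0.1262]
scoop 0.9 [213.6 343. ] [ 0.2532  0.2828 -0.0006]
scoop 0.9 [472.7 296.6] [ 0.3825 -0.3468  0.0677]
scoop 0.85 [160.  263.4] [0.1604 0.0274 1.5296]
scoop 0.78 [328.2 254.3] [0.4803 0.0054 0.0405]
scoop 0.41 [238.4 209.2] [ 0.6012  0.2435 -0.0001]
scoop_lip 0.92 [325.4 217.1] [0.5872 0.0152 0.0028]
scoop_lip 0.79 [251.5 324.4] [ 0.3029  0.1916 -0.0035]
scoop_lip 0.78 [195.5 248. ] [ 0.4936  0.3476 -0.0015]
scoop_lip 0.75 [438.9 311.6] [ 0.3521 -0.2789 -0.0034]
tray 0.77 [239.6 220.6] [ 0.5705  0.2384 -0.0001]
feeder 0.81 [423.3 225.5] [ 0.5515 -0.2251  0.0851]
hopper 0.63 [452.6 213.8] [ 0.586  -0.299   0.0782]
hopper 0.55 [250.3 208.9] [0.5995 0.2109 0.0125]
pl
[... 969 characters left out ...]
83 0.0009]
scoop_lip 0.89 [291.2 295.9] [ 0.5839  0.0073 -0.0015]
scoop_lip 0.86 [454.9 341.9] [0.4915 0.3626 0.0006]
scoop_lip 0.73 [252.6 181.2] [ 0.349  -0.2816  0.0039]
tray 0.77 [383.8 343.7] [0.5792 0.2397 0.0071]
feeder 0.62 [206.9 247.2] [ 0.6218 -0.1876  0.0828]
hopper 0.64 [179.4 222.9] [ 0.6142 -0.2687  0.1061]
plunger_grip 0.54 [191.2 205.6] [ 0.5918 -0.2391  0.1606]
plunger_grip 0.46 [356.1 361.4] [0.6489 0.2129 0.0176]
jar_in 0.58 [235.1 252.4] [ 0.6068 -0.1179  0.0974]
lidded_jar 0.7 [267.2 345. ] [0.7287 0.0534 0.0523]
jar_lid 0.67 [369.1 252.2] [0.3935 0.0991 0.0141]
ball1_center 0.63 [359.2 344. ] [0.6139 0.1996 0.0209]
ball1_center 0.41 [374.4 369.4] [0.6457 0.2529 0.0219]
```

View pics/top0.png

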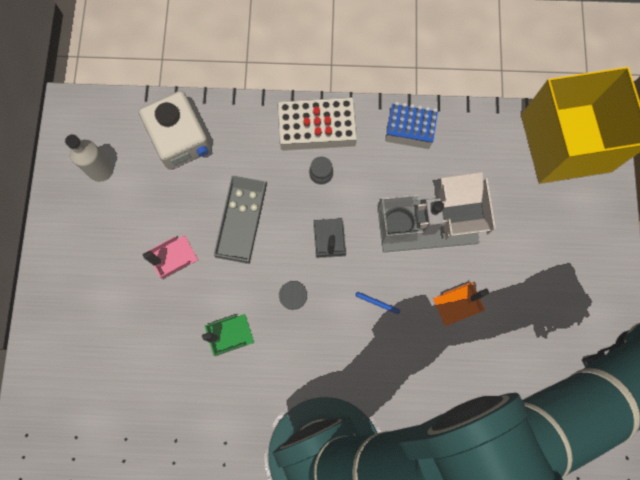

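View pics/scene0.png

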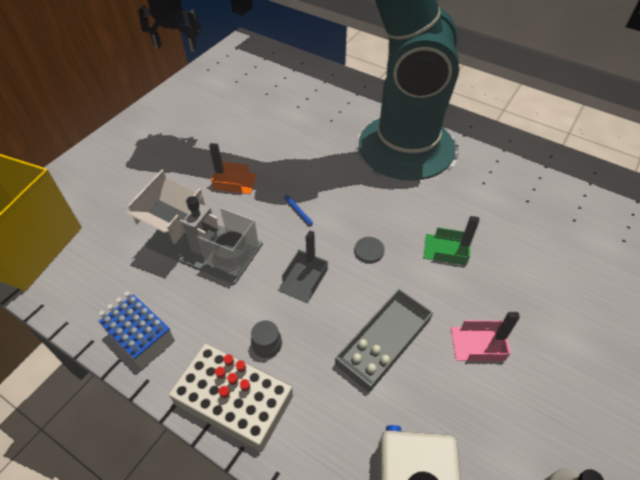

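The dark scoop (top 330,238; scene 305,270) fits the sheet-steel description. The green (229,335), pink (172,257) and orange (460,302) ones are look-alikes. The tray is at top (242,220) with its balls at the far end, and the feeder is at (435,212) with its hopper on the right. I'll measure these from the depth data and confirm the scoop in one crop.

```bash
cat > meas.py <<'E'
from h import *
np.set_printoptions(precision=4,suppress=True)
def rect(P,n):
    r=cv2.minAreaRect(P[:,:2].astype(np.float32)*1000); print(n,len(P),"c",np.round(np.array(r[0]),1),"size",np.round(r[1],1),"ang",round(r[2],2),"zmed",round(np.median(P[:,2])*1000,1),"zmax",round(P[:,2].max()*1000,1))
def box(C,x,y,z):
    m=(C[...,0]>x[0])&(C[...,0]<x[1])&(C[...,1]>y[0])&(C[...,1]<y[1])&(C[...,2]>z[0])&(C[...,2]<z[1]); return C[m]
if __name__=="__main__":
    for n in["top","scene"]:
        f=cam(n); C=cloud(f); print("==",n)
        rect(box(C,(.42,.62),(-.08,.08),(-.01,.01))[:1],"bench")
        b=box(C,(.42,.45),(-.08,.08),(-.05,.05)); print("bench z",np.median(b[:,2]))
        rect(box(C,(.42,.62),(-.08,.08),(.118,.14)),"handle top")
        rect(box(C,(.42,.62),(-.08,.08),(.026,.045)),"pan rim")
        rect(box(C,(.42,.72),(.12,.34),(.028,.05)),"tray rim")
        rect(box(C,(.42,.75),(-.32,-.1),(.16,.2)),"knob")
        rect(box(C,(.42,.75),(-.5,-.1),(.105,.122)),"bridge/guards")
        rect(box(C,(.42,.75),(-.5,-.1),(.125,.155)),"hopper rim")
        rect(box(C,(.42,.75),(-.5,-.05),(.002,.02)),"foot")
    save(f,"scoopcrop",(250,210,360,310),5)
E
python3 meas.py
```

```text
== top
bench 1 c [617.8  77.5] size [0. 0.] ang 0.0 zmed 2.8 zmax 2.8
bench z -0.0009826395633750762
handle top 50 c [492.6   2.1] size [20.9 12.1] ang 2.27 zmed 124.0 zmax 131.1
pan rim 113 c [519.9   4.2] size [77.5 76. ] ang 6.0 zmed 33.0 zmax 44.1
tray rim 443 c [569.9 235.5] size [ 91.4 217.4] ang 81.58 zmed 34.0 zmax 46.7
knob 94 c [ 578.9 -245.4] size [23.7 25.4] ang 63.23 zmed 166.2 zmax 172.5
bridge/guards 1016 c [ 585.4 -247.6] size [136.6 250.9] ang 6.74 zmed 114.0 zmax 122.0
hopper rim 659 c [ 596.1 -302.7] size [144.4 142.8] ang 7.36 zmed 134.3 zmax 154.9
foot 5361 c [ 585. -275.] size [449.9 329.9] ang 89.98 zmed 4.8 zmax 20.0
== scene
bench 1 c [425.6 -79.4] size [0. 0.] ang 0.0 zmed 3.7 zmax 3.7
bench z 0.0014933837360434632
handle top 64 c [497.3   2.9] size [22.6 13.7] ang 7.86 zmed 125.6 zmax 128.6
pan rim 245 c [523.6   5.7] size [79.7 77.4] ang 6.65 zmed 32.9 zmax 44.5
tray rim 808 c [571.9 236.2] size [ 91.3 217.9] ang 81.44 zmed 35.9 zmax 43.1
knob 104 c [ 583.  -243.2] size [25.8 24.7] ang 58.61 zmed 167.3 zmax 170.9
bridge/guards 1270 c [ 584.6 -247.7] size [127.8 254.5] ang 5.53 zmed 113.3 zmax 122.0
hopper rim 790 c [ 597.8 -301.1] size [145.8 143.6] ang 6.83 zmed 136.7 zmax 154.7
foot 6365 c [ 585. -275.] size [329.8 449.9] ang 0.03 zmed 3.6 zmax 19.9
```

View pics/scoopcrop.png

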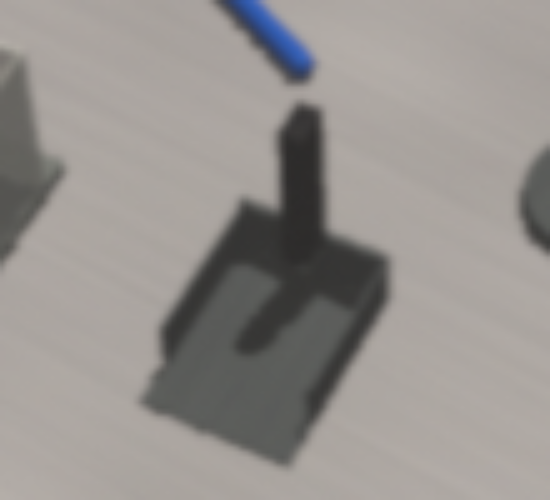

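The crop confirms it: dark steel pan, black upright handle, lip towards +x, yaw about 6.5°. Next I'll move above it.

```bash
cat > go.py <<'E'
# plan: python3 go.py x y z yaw pitch(lip up +) [n] -> total shift/turn in tool axes and per-row rows
import sys
from h import *
def pose(yaw,pitch):
    a=np.radians(yaw); B=np.array([[np.cos(a),np.sin(a),0],[np.sin(a),-np.cos(a),0],[0,0,-1]]).T.T
    B=np.column_stack([[np.cos(a),np.sin(a),0],[np.sin(a),-np.cos(a),0],[0,0,-1]])
    return R.from_matrix(B)*R.from_euler("y",pitch,degrees=True)
def plan(p,yaw,pitch,n):
    s=sensors.get_state(); r0=R.from_quat(s["ee_rot"]); p0=np.array(s["position"]); r1=pose(yaw,pitch)
    rv=(r0.inv()*r1).as_rotvec(); d=np.array(p)-p0
    print("total shift mm",np.round(r0.inv().apply(d)*1e3,1),"turn deg",np.round(np.degrees(rv),2))
    r=r0
    for i in range(n):
        print(np.round(np.r_[r.inv().apply(d/n),np.degrees(rv)/n],4).tolist()); r=r*R.from_rotvec(rv/n)
if __name__=="__main__":
    v=list(map(float,sys.argv[1:])); 
    np.set_printoptions(suppress=True); plan(v[:3],v[3],v[4],int(v[5]) if len(v)>5 else 1)
E
python3 go.py 0.495 0.0025 0.25 6.5 0 12; python3 -c "
from go import *
print(pose(0,20).apply([1,0,0]))"
```

```text
total shift mm [ 454.6 -429.2    3.3] turn deg [-0.    0.   17.09]
[0.0379, -0.0358, 0.0003, -0.0001, 0.0003, 1.4245]
[0.037, -0.0367, 0.0003, -0.0001, 0.0003, 1.4245]
[0.0361, -0.0376, 0.0003, -0.0001, 0.0003, 1.4245]
[0.0351, -0.0385, 0.0003, -0.0001, 0.0003, 1.4245]
[0.0341, -0.0393, 0.0003, -0.0001, 0.0003, 1.4245]
[0.0332, -0.0402, 0.0003, -0.0001, 0.0003, 1.4245]
[0.0321, -0.041, 0.0003, -0.0001, 0.0003, 1.4245]
[0.0311, -0.0418, 0.0003, -0.0001, 0.0003, 1.4245]
[0.0301, -0.0425, 0.0003, -0.0001, 0.0003, 1.4245]
[0.029, -0.0433, 0.0003, -0.0001, 0.0003, 1.4245]
[0.0279, -0.044, 0.0003, -0.0001, 0.0003, 1.4245]
[0.0268, -0.0447, 0.0003, -0.0001, 0.0003, 1.4245]
[0.93969262 0.         0.34202014]
```

```bash
python3 -m crank '[0.038,-0.036,0,0,0,0,0.038,-0.036,0,0,0,0,0.038,-0.036,0,0,0,0,0.038,-0.036,0,0,0,0,0.038,-0.036,0,0,0,0]' -1 && python3 -m crank '[0.038,-0.036,0,0,0,0,0.038,-0.036,0,0,0,0,0.038,-0.036,0,0,0,0,0.038,-0.036,0,0,0,0,0.038,-0.036,0,0,0,0]' && python3 -m crank '[0.038,-0.036,0,0,0,8.5,0.036,-0.033,0,0,0,8.6,0,0,0,0,0,0]'
python3 - <<'E'
from h import *
from meas import rect,box
np.set_printoptions(precision=4,suppress=True)
f=cam("wrist"); save(f,"w1"); C=cloud(f); print(f["M"])
for q in["scoop_grip","scoop_lip","scoop"]:
    for d in finder.mark_of("wrist",q)[:3]: print(q,d["score"],d["location"],at_depth(f,d["location"]))
rect(box(C,(.4,.7),(-.1,.1),(.118,.14)),"handle")
rect(box(C,(.4,.7),(-.1,.1),(.026,.04)),"rim")
print(C[...,0].min(),C[...,0].max(),C[...,1].min(),C[...,1].max())
E
python3 go.py 0.495 0.0025 0.25 6.5 0
```

```text
time_s: 1.92
position: [0.3527, -0.3302, 0.2535]
ee_rot: [0.979, 0.204, 0.0, 0.0]
contact_force: [1.3, -0.2, -0.8]
opening: 1.003
gripper_force: 0.0
time_s: 2.55
position: [0.4548, -0.0892, 0.2536]
ee_rot: [0.979, 0.204, 0.0, 0.0]
contact_force: [0.0, -0.5, 0.1]
opening: 0.999
gripper_force: 0.0
time_s: 2.92
position: [0.5014, 0.0011, 0.2533]
ee_rot: [0.998, 0.059, 0.0, -0.001]
contact_force: [-0.5, -1.9, 0.1]
opening: 1.002
gripper_force: 0.0
[[ 0.1179 -0.9584 -0.2601  0.5669]
 [-0.993  -0.1141 -0.0297  0.0079]
 [-0.0012  0.2618 -0.9651  0.3743]
 [ 0.      0.      0.      1.    ]]
scoop_grip 0.89 [306.4, 237.1] [0.5022 0.0023 0.1265]
scoop_grip 0.19 [306.9, 112.8] [0.5851 0.0125 0.0016]
scoop_lip 0.95 [543.5, 365.2] [ 0.3575 -0.2716  0.0006]
scoop_lip 0.63 [307.9, 112.4] [0.5856 0.0117 0.0006]
scoop 0.79 [308.1, 209.3] [0.5067 0.002  0.0518]
scoop 0.7 [629.3, 345.9] [ 0.3927 -0.3523  0.0042]
handle 672 c [496.1   1.6] size [22. 14.] ang 6.4 zmed 125.0 zmax 127.7
rim 1011 c [524.    4.5] size [79.  76.2] ang 6.13 zmed 32.5 zmax 39.3
0.13779866901197407 0.7087287521772926 -0.4008354416753622 0.3130614500335093
total shift mm [-4.3 -6.3  3.2] turn deg [0.02 0.02 0.17]
[-0.0043, -0.0063, 0.0032, 0.0187, 0.0194, 0.1661]
```

View pics/w1.png

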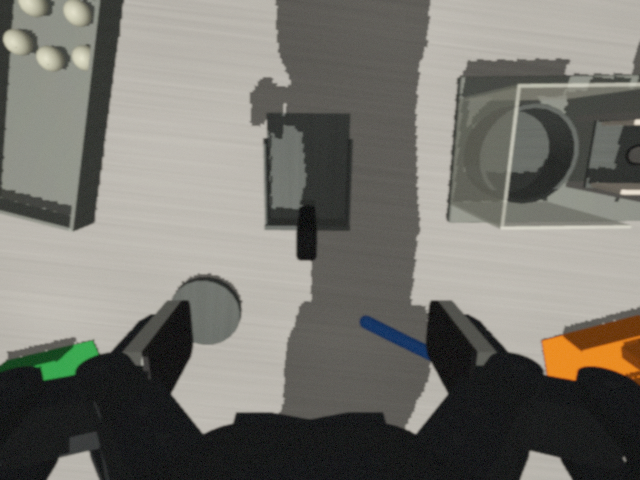

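The wrist view shows the dark scoop's handle at (306,232) and its pan above it, with the tray at left and the feeder at right. Descend and grasp.

```bash
python3 -m crank '[-0.0055,-0.001,0.03,0,0,0.3,0,0,0.04,0,0,0,0,0,0.04,0,0,0,0,0,0.03,0,0,0,0,0,0.01,0,0,0]' && python3 -m crank '[0,0,0,0,0,0,0,0,0,0,0,0]' && python3 go.py 0.4961 0.0016 0.103 6.4 0 && python3 -m crank '[0,0,0,0,0,0,0,0,0,0,0,0,0,0,0,0,0,0,0,0,0,0,0,0,0,0,0,0,0,0]' 1 100 && python3 -m crank '[0,0,0,0,0,0,0,0,0,0,0,0]'
```

```text
time_s: 3.75
position: [0.4939, -0.0029, 0.1021]
ee_rot: [0.998, 0.055, -0.001, 0.0]
contact_force: [-0.8, 0.2, 0.6]
opening: 1.002
gripper_force: 0.0
time_s: 4.0
position: [0.4954, -0.0021, 0.1045]
ee_rot: [0.998, 0.055, 0.001, 0.0]
contact_force: [-0.2, 0.0, 0.3]
opening: 1.0
gripper_force: 0.0
total shift mm [ 1.1 -3.6  1.5] turn deg [ 0.02 -0.09 -0.04]
[0.0011, -0.0036, 0.0015, 0.0217, -0.0928, -0.0408]
time_s: 4.62
position: [0.4946, -0.0019, 0.1031]
ee_rot: [0.998, 0.056, -0.0, -0.0]
contact_force: [-0.2, 0.9, -0.9]
opening: 0.151
gripper_force: 97.8
time_s: 4.88
position: [0.4947, -0.0019, 0.1032]
ee_rot: [0.998, 0.056, -0.0, -0.0]
contact_force: [0.5, 0.4, -1.7]
opening: 0.152
gripper_force: 97.8
```

```bash
python3 -m crank '[0,0,-0.02,0,0,0,0,0,-0.02,0,0,0,0,0,-0.025,0,0,0,0.003,-0.05,0,0,0,0,0.003,-0.05,0,0,0,0]' && python3 -m crank '[0.004,-0.05,0,0,0,0,0.003,-0.05,0,0,0,0,0.003,-0.05,0,0,0,0,0,0,0,0,0,7.5,0,0,0,0,0,7.5]' && python3 -m crank '[0,0,0,0,0,0,0,0,0,0,0,0]'
cat > tray.py <<'E'
from h import *
from meas import rect,box
np.set_printoptions(precision=4,suppress=True)
f=cam("wrist"); C=cloud(f)
s=sensors.get_state(); p=np.array(s["position"]); r=R.from_quat(s["ee_rot"]); print(p,r.as_matrix()[:,0],r.as_matrix()[:,2])
# scoop pan rim in tool frame
L=(C-p)@r.as_matrix()
m=(abs(L[...,0]-.03)<.06)&(abs(L[...,1])<.06)&(L[...,2]>.063)&(L[...,2]<.075); rect(L[m]*[1,1,1],"pan rim in tool")
Q=C.copy(); Q[m]=0
rect(box(Q,(.42,.72),(.15,.33),(.030,.042)),"tray rim")
t=np.array([.5705,.236]); a=np.radians(-8.5); T=(Q[...,:2]-t)@np.array([[np.cos(a),-np.sin(a)],[np.sin(a),np.cos(a)]])
z=Q[...,2]; m=(z>.030)&(z<.042)&(T[...,0]>-.125)&(T[...,0]<.125)&(abs(T[...,1])<.06)
for sg in(1,-1):
    k=m&(T[...,1]*sg>.03)&(T[...,0]<.1); b=np.polyfit(T[k][:,0],T[k][:,1],1); print("wall",sg,k.sum(),b,np.percentile(T[k][:,0],[1,99]),np.percentile(T[k][:,1],[1,99]))
fr=(T[...,0]>.09)&m; print("far rim x",np.percentile(T[fr][:,0],[2,98]) if fr.any() else 0)
E
python3 tray.py
python3 - <<'E'
from h import *
f=cam("wrist"); save(f,"w2")
E
```

```text
time_s: 5.5
position: [0.4897, 0.099, 0.1687]
ee_rot: [0.998, 0.055, 0.0, 0.0]
contact_force: [0.8, 0.5, -1.6]
opening: 0.152
gripper_force: 98.0
time_s: 6.12
position: [0.4826, 0.2489, 0.168]
ee_rot: [0.997, -0.077, -0.0, 0.0]
contact_force: [0.4, 0.1, -2.8]
opening: 0.153
gripper_force: 98.3
time_s: 6.38
position: [0.4829, 0.2483, 0.1683]
ee_rot: [0.997, -0.074, -0.0, 0.0]
contact_force: [0.1, 0.1, -1.3]
opening: 0.15
gripper_force: 98.4
[0.483  0.2482 0.1683] [ 0.989  -0.1476 -0.0001] [-0.0001  0.0001 -1.    ]
pan rim in tool 3371 c [29.7  0.2] size [76.4 79.4] ang 89.74 zmed 69.8 zmax 75.0
tray rim 1372 c [587.9 233.4] size [90.5 71.7] ang 81.55 zmed 36.2 zmax 38.7
wall 1 730 [-0.0132  0.0437] [-0.0175  0.0515] [0.0419 0.0451]
wall -1 642 [ 0.0181 -0.0436] [-0.0158  0.0517] [-0.0449 -0.0417]
far rim x 0
```

View pics/w2.png

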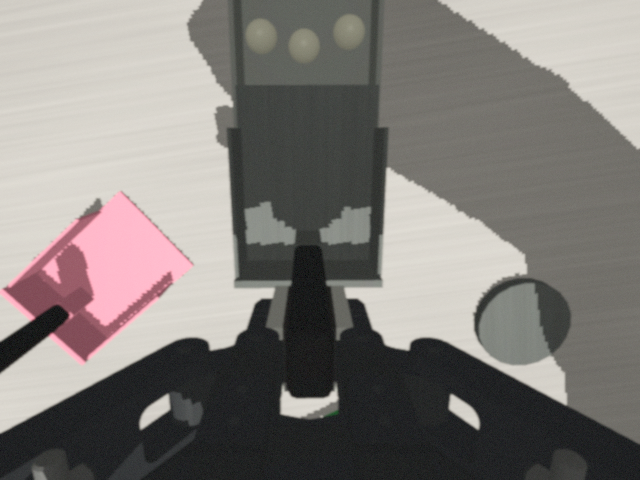

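The view shows the scoop lined up over the tray: lip at row 85, tray walls on both sides, and three balls visible at (261,36), (304,45) and (349,32). Lower it onto the floor.

```bash
python3 -m crank '[0,-0.001,0.015,0,0,0,0,0,0.02,0,0,0,0,0,0.015,0,0,0,0,0,0.007,0,0,0,0,0,0.003,0,0,0]' && python3 -m crank '[0,0,0,0,0,0,0,0,0,0,0,0]'; python3 tray.py | head -1
```

```text
time_s: 7.1
position: [0.483, 0.2494, 0.1079]
ee_rot: [0.997, -0.075, -0.0, 0.0]
contact_force: [-1.1, 0.2, -1.6]
opening: 0.15
gripper_force: 98.4
time_s: 7.35
position: [0.4833, 0.2494, 0.1088]
ee_rot: [0.997, -0.075, 0.0, -0.0]
contact_force: [-1.3, -0.3, -2.0]
opening: 0.146
gripper_force: 98.4
[0.4833 0.2494 0.1087] [ 0.9887 -0.15    0.0006] [ 0.0006  0.0003 -1.    ]
```

```bash
python3 -m crank '[0,0,0.002,0,-0.5,0,0,0,0,0,0,0]' && python3 -m crank '[0.008,0,0,0,0,0,0.01,0,0,0,0,0,0.01,0,0,0,0,0,0.01,0,0,0,0,0,0.008,0,0,0,0,0]' && python3 -m crank '[0.008,0,0,0,0,0,0.006,0,0,0,0,0,0.005,0,0,0,0,0,0.005,0,0,0,0,0]'&& python3 -m crank '[0.003,0,0,0,0,0,0,0,0,0,0,0]'; python3 tray.py | head -2
python3 - <<'E'
from h import *
f=cam("wrist"); save(f,"w3")
E
```

```text
time_s: 7.65
position: [0.4833, 0.2498, 0.1068]
ee_rot: [0.997, -0.075, -0.004, -0.001]
contact_force: [-4.2, 0.9, 7.9]
opening: 0.149
gripper_force: 99.7
time_s: 8.28
position: [0.5287, 0.2437, 0.1069]
ee_rot: [0.997, -0.075, -0.004, -0.001]
contact_force: [-8.6, 4.3, 16.0]
opening: 0.151
gripper_force: 101.1
time_s: 8.78
position: [0.552, 0.2406, 0.1069]
ee_rot: [0.997, -0.074, -0.004, -0.001]
contact_force: [-10.7, 4.7, 18.0]
opening: 0.151
gripper_force: 101.2
time_s: 9.02
position: [0.5552, 0.2399, 0.1068]
ee_rot: [0.997, -0.075, -0.004, -0.001]
contact_force: [-7.9, 4.3, 15.2]
opening: 0.151
gripper_force: 100.7
[0.5552 0.2399 0.1068] [ 0.9888 -0.1488 -0.0085] [-0.0081  0.0031 -1.    ]
pan rim in tool 7371 c [30.1  1.6] size [ 90.5 119.8] ang 89.99 zmed 70.2 zmax 75.0
```

View pics/w3.png

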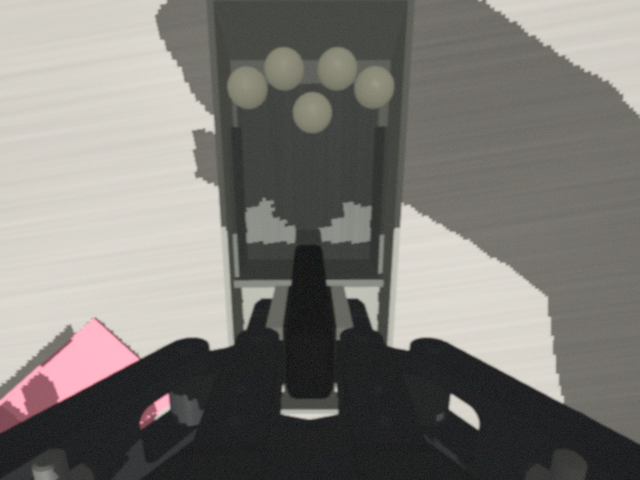

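All five balls are gathered at the lip, in columns 247–375 and rows 68–113. The last one is already in the pan. I'll push the final 8 mm to the ramp, then pitch the lip up.

```bash
python3 -m crank '[0.004,0,0,0,0,0,0.003,0,0,0,0,0,0.002,0,0,0,0,0,0,0,0,0,0,0]' && python3 -m crank '[-0.007,0,-0.0015,0,4,0,-0.008,0,-0.002,0,4,0,-0.008,0,-0.003,0,4,0,-0.008,0,-0.004,0,4,0,-0.008,0,-0.005,0,4,0]' && python3 -m crank '[0,0,0,0,0,0,0,0,0,0,0,0,0,0,0,0,0,0,0,0,0,0,0,0]'
python3 - <<'E'
from h import *
f=cam("wrist"); save(f,"w4"); 
for d in finder.mark_of("wrist","ball1_center"): print(d)
E
```

```text
time_s: 9.62
position: [0.564, 0.2387, 0.1068]
ee_rot: [0.997, -0.075, -0.004, -0.001]
contact_force: [-9.6, 3.8, 16.3]
opening: 0.154
gripper_force: 101.0
time_s: 10.25
position: [0.5232, 0.2429, 0.1155]
ee_rot: [0.983, -0.074, 0.169, 0.013]
contact_force: [0.6, 0.9, -3.9]
opening: 0.151
gripper_force: 98.2
time_s: 10.75
position: [0.5241, 0.2426, 0.1155]
ee_rot: [0.983, -0.075, 0.169, 0.013]
contact_force: [0.4, 0.1, -3.2]
opening: 0.151
gripper_force: 98.2
{'location': [356.6, 213.6], 'score': 0.68}
{'location': [259.7, 214.2], 'score': 0.61}
```

View pics/w4.png

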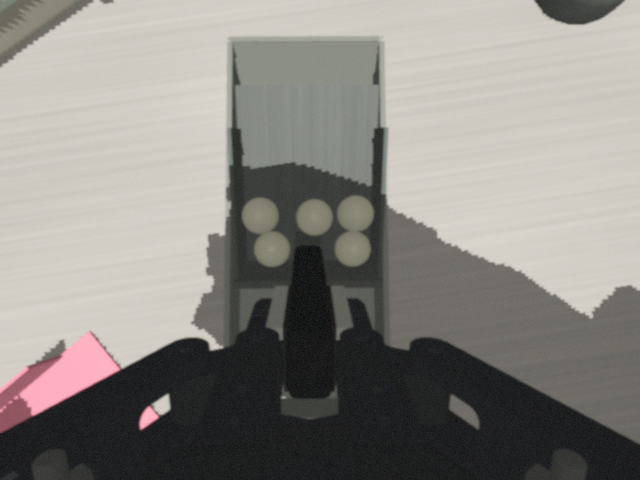

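All five balls sit at the back of the scoop (columns 260–356, rows 214–250). Lift and carry them to the hopper.

```bash
python3 -m crank '[0.005,0,-0.014,0,0,0,0.01,0,-0.028,0,0,0,0.013,0,-0.038,0,0,0,0.013,0,-0.038,0,0,0,0.01,0,-0.028,0,0,0]' && python3 -m crank '[0.007,0.008,-0.02,0,0,0,0.004,0.022,-0.01,0,0,0,0,0.035,0,0,0,0,0,0.045,0,0,0,0,0,0.05,0,0,0,0]' && python3 -m crank '[0,0.05,0,0,0,0,0,0.05,0,0,0,0,0,0.05,0,0,0,0,0,0.05,0,0,0,0,0,0.05,0,0,0,0]' && python3 -m crank '[0,0.05,0,0,0,0,0,0.045,0,0,0,0,0,0.035,0,0,0,0,0,0.022,0,0,0,0,0,0.01,0,0,0,0]' && python3 -m crank '[0,0,0,1,0,-2.5,0,0,0,1.5,0,-4.5,0,0,0,1.5,0,-4.5,0,0,0,1,0,-2.6,0,0,0,0,0,0]'
cat > feed.py <<'E'
from h import *
from meas import rect,box
np.set_printoptions(precision=4,suppress=True)
f=cam("wrist"); C=cloud(f); s=sensors.get_state(); p=np.array(s["position"]); r=R.from_quat(s["ee_rot"])
L=(C-p)@r.as_matrix(); sc=(abs(L[...,0]-.04)<.07)&(abs(L[...,1])<.05)&(L[...,2]<.12); Q=C.copy(); Q[sc]=0
rect(box(Q,(.48,.75),(-.32,-.17),(.16,.2)),"knob")
rect(box(Q,(.48,.75),(-.5,-.15),(.122,.156)),"hopper rim")
t=np.array([.581,-.244]); a=np.radians(6.5); T=(Q[...,:2]-t)@np.array([[np.cos(a),-np.sin(a)],[np.sin(a),np.cos(a)]]); z=Q[...,2]
def st(m,n): print(n,m.sum(),"x",np.percentile(T[m][:,0],[2,50,98]) if m.any() else 0,"y",np.percentile(T[m][:,1],[2,50,98]) if m.any() else 0)
st((z>.122)&(z<.135)&(T[...,0]<-.04)&(T[...,0]>-.09)&(abs(T[...,1]+.077)<.06),"near rim")
st((z>.142)&(z<.156)&(T[...,0]>.06)&(T[...,0]<.1)&(abs(T[...,1]+.077)<.06),"far rim")
st((z>.12)&(z<.153)&(T[...,1]<-.11)&(T[...,1]>-.15)&(abs(T[...,0])<.09),"end -y")
st((z>.12)&(z<.153)&(T[...,1]<-.02)&(T[...,1]>-.05)&(abs(T[...,0])<.09),"end +y")
d=p[:2]-t; print("TCP",p,"in feeder",d@[np.cos(a),np.sin(a)],d@[-np.sin(a),np.cos(a)],"R x",r.as_matrix()[:,0])
E
python3 feed.py;python3 - <<'E'
from h import *
f=cam("wrist"); save(f,"w5")
E
```

```text
time_s: 11.48
position: [0.5228, 0.2434, 0.2733]
ee_rot: [0.983, -0.074, 0.17, 0.012]
contact_force: [-0.1, -1.0, -3.3]
opening: 0.151
gripper_force: 98.2
time_s: 12.1
position: [0.4987, 0.084, 0.3032]
ee_rot: [0.983, -0.074, 0.169, 0.012]
contact_force: [1.5, -0.6, -2.4]
opening: 0.148
gripper_force: 98.3
time_s: 12.72
position: [0.4611, -0.1635, 0.3034]
ee_rot: [0.983, -0.074, 0.17, 0.012]
contact_force: [1.5, -0.0, -2.5]
opening: 0.15
gripper_force: 98.2
time_s: 13.35
position: [0.4371, -0.3231, 0.3029]
ee_rot: [0.983, -0.074, 0.169, 0.013]
contact_force: [0.6, -0.9, -3.4]
opening: 0.152
gripper_force: 98.3
time_s: 13.98
position: [0.4376, -0.3219, 0.3026]
ee_rot: [0.984, 0.055, 0.169, -0.01]
contact_force: [0.1, 0.1, -2.8]
opening: 0.152
gripper_force: 98.3
knob 894 c [ 581.5 -244.3] size [22.  25.7] ang 80.51 zmed 166.9 zmax 169.6
hopper rim 6511 c [ 615.8 -322.2] size [151.5 129.1] ang 76.02 zmed 134.2 zmax 155.9
near rim 99 x [-0.0602 -0.0518 -0.0409] y [-0.1298 -0.1276 -0.1239]
far rim 556 x [0.0618 0.0774 0.0812] y [-0.1277 -0.1075 -0.0797]
end -y 2690 x [-0.0585  0.0285  0.0783] y [-0.1298 -0.1265 -0.1108]
end +y 1041 x [0.0269 0.0708 0.0793] y [-0.0495 -0.0353 -0.0254]
TCP [ 0.4376 -0.3218  0.3025] in feeder -0.15128396074496933 -0.06111471632914238 R x [0.9368 0.1036 0.3343]
```

View pics/w5.png

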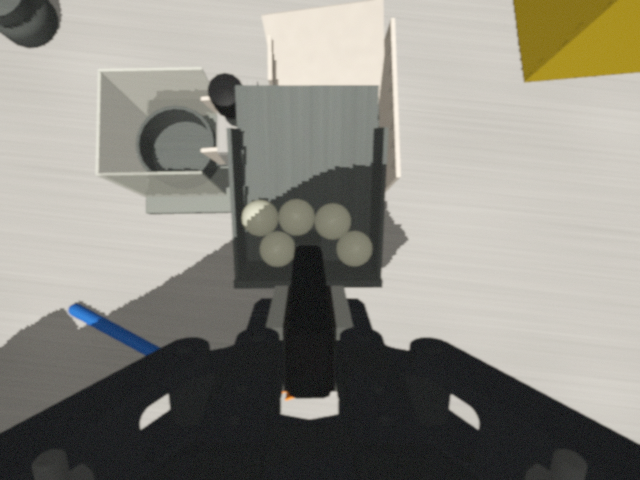

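The five balls are still in the pan. The hopper and its walls are in view, with the knob at (225,90). The feeder frame agrees: knob at (0.581,-0.244), end wall at y≈-127 mm. Move in, level the scoop and tip.

```bash
python3 -m crank '[0.007,0.004,0.008,0,0,0,0.01,0.005,0.011,0,0,0,0.009,0.005,0.01,0,0,0,0.005,0.002,0.006,0,0,0,0,0,0,0,0,0]' && python3 -m crank '[0.001,0,0.005,0,-5,0,0.001,0,0.005,0,-5,0,0.001,0,0.005,0,-5,0,0,0,0,0,0,0]' && python3 feed.py | tail -1
```

```text
time_s: 14.7
position: [0.4801, -0.3336, 0.2788]
ee_rot: [0.984, 0.055, 0.169, -0.01]
contact_force: [-1.0, -0.5, -3.1]
opening: 0.155
gripper_force: 98.2
time_s: 15.2
position: [0.4873, -0.3323, 0.2654]
ee_rot: [0.998, 0.056, 0.039, -0.002]
contact_force: [0.9, -0.2, -3.0]
opening: 0.15
gripper_force: 98.3
TCP [ 0.4866 -0.3328  0.2657] in feeder -0.10384490130894498 -0.07756168882086213 R x [0.9907 0.1104 0.0798]
```

```bash
python3 -m crank '[0.003,0,0.003,0,-5,0,0.01,0,0.001,0,-5,0,0.011,0,0,0,-5,0,0.01,0,-0.001,0,-5,0,0.01,0,-0.002,0,-5,0]' && python3 -m crank '[0.01,0,-0.003,0,-5,0,0.009,0,-0.004,0,-5,0,0.009,0,-0.005,0,-5,0,0,0,0,0,0,0,0,0,0,0,0,0]' && python3 feed.py | tail -1
python3 - <<'E'
from h import *
f=cam("wrist"); save(f,"w6"); g=cam("top")
for c in("wrist","top"):
  for d in finder.mark_of(c,"ball1_center"): print(c,d)
im=g["frame"][170:260,370:510]; cv2.imwrite("pics/c6.png",cv2.vconcat([cv2.resize(im[...,::-1],(560,360)),cv2.resize(f["frame"][:240,80:560][...,::-1],(560,240))]))
E
```

```text
time_s: 15.88
position: [0.5303, -0.3286, 0.2598]
ee_rot: [0.983, 0.054, -0.177, 0.009]
contact_force: [-0.4, 0.1, -2.5]
opening: 0.149
gripper_force: 98.3
time_s: 16.5
position: [0.5602, -0.3256, 0.2586]
ee_rot: [0.951, 0.052, -0.303, 0.016]
contact_force: [-0.6, -0.3, -0.6]
opening: 0.147
gripper_force: 98.4
TCP [ 0.5601 -0.3255  0.2589] in feeder -0.02997654256590786 -0.07866216010582028 R x [ 0.8109  0.0889 -0.5784]
wrist {'location': [247.0, 9.7], 'score': 0.6}
```

View pics/c6.png

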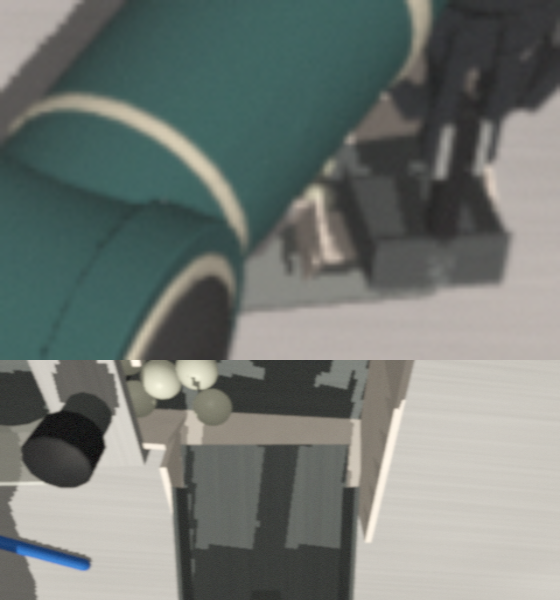

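The scoop is empty and the balls sit in the hopper by the gate; four are visible around (130–215, 370–410) in the lower crop. Retreat and take the scoop back to its spot.

```bash
python3 -m crank '[-0.012,0,-0.016,0,0,0,-0.017,0,-0.024,0,0,0,-0.014,0,-0.02,0,0,0,0,0,0,0,7,0,0,0,0,0,9,0]' && python3 -m crank '[0,0,0,0,9,0,0,0,0,0,9,0,0,0,0,0,1.2,0]' && python3 go.py 0.4947 -0.0019 0.31 6.4 0
```

```text
time_s: 17.38
position: [0.5613, -0.3247, 0.3331]
ee_rot: [0.984, 0.055, -0.167, 0.01]
contact_force: [0.2, -1.2, -2.2]
opening: 0.147
gripper_force: 98.4
time_s: 17.75
position: [0.5591, -0.3259, 0.3347]
ee_rot: [0.999, 0.054, -0.001, 0.001]
contact_force: [0.8, -0.4, -0.6]
opening: 0.152
gripper_force: 98.5
total shift mm [ -29.  -329.1   24.4] turn deg [ 0.05  0.08 -0.2 ]
[-0.029, -0.3291, 0.0244, 0.054, 0.08, -0.1973]
```

```bash
python3 -m crank '[-0.005,-0.03,0,0,0,0,-0.006,-0.05,0,0,0,0,-0.006,-0.06,0,0,0,0,-0.006,-0.06,0,0,0,0,-0.006,-0.06,0,0,0,0]' && python3 -m crank '[0,-0.045,0.02,0,0,0,0,-0.024,0.045,0,0,0,0,0,0.06,0,0,0,0,0,0.05,0,0,0,0,0,0.03,0,0,0]' && python3 -m crank '[0,0,0.014,0,0,0,0,0,0.006,0,0,0,0,0,0.003,0,0,0,0,0,0,0,0,0,0,0,0,0,0,0]'; python3 go.py 0.4947 -0.0019 0.1032 6.4 0; python3 tray.py | head -2
```

```text
time_s: 18.38
position: [0.5029, -0.0675, 0.3328]
ee_rot: [0.998, 0.056, -0.004, 0.001]
contact_force: [1.8, -0.5, -2.3]
opening: 0.152
gripper_force: 98.3
time_s: 19.0
position: [0.4942, -0.0007, 0.1251]
ee_rot: [0.998, 0.056, -0.005, 0.001]
contact_force: [0.3, -0.7, -1.8]
opening: 0.151
gripper_force: 98.4
time_s: 19.62
position: [0.4948, -0.001, 0.1047]
ee_rot: [0.998, 0.055, -0.002, 0.0]
contact_force: [1.1, -0.8, -1.8]
opening: 0.15
gripper_force: 98.4
total shift mm [-0.2  0.9  1.5] turn deg [-0.01  0.25 -0.07]
[-0.0002, 0.0009, 0.0015, -0.013, 0.2455, -0.0671]
[ 0.4947 -0.001   0.1046] [ 0.9939  0.1103 -0.0044] [-0.0044 -0.0003 -1.    ]
pan rim in tool 3407 c [29.4  0.1] size [76.4 79.2] ang 89.76 zmed 69.7 zmax 75.0
  return _methods._mean(a, axis=axis, dtype=dtype,
  ret = ret.dtype.type(ret / rcount)
Traceback (most recent call last):
  File "tray.py", line 10, in <module>
    rect(box(Q,(.42,.72),(.15,.33),(.030,.042)),"tray rim")
    ~~~~^^^^^^^^^^^^^^^^^^^^^^^^^^^^^^^^^^^^^^^^^^^^^^^^^^^
  File "meas.py", line 4, in rect
    r=cv2.minAreaRect(P[:,:2].astype(np.float32)*1000); print(n,len(P),"c",np.round(np.array(r[0]),1),"size",np.round(r[1],1),"ang",round(r[2],2),"zmed",round(np.median(P[:,2])*1000,1),"zmax",round(P[:,2].max()*1000,1))
                                                                                                                                                                                                      ~~~~~~~~~~^^
ValueError: zero-size array to reduction operation maximum which has no identity
```

```bash
python3 -m crank '[0,0,0.0015,0,0.25,0,0,0,0,0,0,0]' && python3 -m crank '[0,0,0,0,0,0,0,0,0,0,0,0,0,0,0,0,0,0,0,0,0,0,0,0]' -1 20 && python3 -m crank '[0,0,-0.02,0,0,0,0,0,-0.04,0,0,0,0,0,-0.05,0,0,0,0,0,-0.05,0,0,0,0,0,-0.02,0,0,0]'
python3 - <<'E'
from h import *
from meas import rect,box
np.set_printoptions(precision=4,suppress=True)
f=cam("wrist"); C=cloud(f)
rect(box(C,(.4,.7),(-.1,.1),(.118,.14)),"handle"); rect(box(C,(.4,.7),(-.1,.1),(.026,.04)),"rim")
print(sensors.get_state()["joint_pos"])
E
python3 go.py 0.5815 -0.2443 0.28 96.5 0
```

```text
time_s: 19.92
position: [0.4945, -0.001, 0.1026]
ee_rot: [0.998, 0.055, -0.0, -0.0]
contact_force: [0.8, 0.3, -1.1]
opening: 0.15
gripper_force: 98.6
time_s: 20.42
position: [0.4944, -0.001, 0.1026]
ee_rot: [0.998, 0.055, -0.0, -0.0]
contact_force: [-0.0, -0.2, -0.3]
opening: 0.979
gripper_force: 0.0
time_s: 21.05
position: [0.4953, -0.0011, 0.2854]
ee_rot: [0.998, 0.055, 0.001, -0.0]
contact_force: [-0.4, -0.5, -0.8]
opening: 1.002
gripper_force: 0.0
handle 543 c [496.   -1.6] size [21.5 13.5] ang 6.15 zmed 124.9 zmax 127.6
rim 835 c [523.7   1.4] size [79.2 76.1] ang 6.75 zmed 32.7 zmax 39.9
[-0.3361  0.1499  0.3071  1.8999 -0.0517  1.0952 -1.4692]
total shift mm [ 58.5 251.2   6.8] turn deg [  0.16  -0.21 -90.17]
[0.0585, 0.2512, 0.0068, 0.1622, -0.2055, -90.1746]
```

```bash
python3 -m crank '[0.005,0.02,0,0,0,0,0.012,0.05,0,0,0,-5,0.012,0.05,0,0,0,-10,0.012,0.05,0,0,0,-10,0.01,0.04,0,0,0,-10]' && python3 -m crank '[0,0,0,0,0,-10,0,0,0,0,0,-10,0,0,0,0,0,-10,0,0,0,0,0,-10,0,0,0,0,0,-10]' && python3 -m crank '[0,0,0,0,0,-5,0,0,0,0,0,0]' && python3 go.py 0.5815 -0.2443 0.28 96.5 0
python3 - <<'E'
from h import *
from meas import rect,box
np.set_printoptions(precision=4,suppress=True)
f=cam("wrist"); C=cloud(f); rect(box(C,(.5,.68),(-.3,-.2),(.16,.18)),"knob")
f=cam("top")
for d in finder.mark_of("top","ball1_center"): print(d,at_depth(f,d["location"]))
E
```

```text
time_s: 21.72
position: [0.5988, -0.1873, 0.282]
ee_rot: [0.936, 0.352, -0.001, -0.0]
contact_force: [-0.1, 0.0, 0.6]
opening: 0.997
gripper_force: 0.0
time_s: 22.35
position: [0.5982, -0.1852, 0.2819]
ee_rot: [0.699, 0.715, -0.0, -0.001]
contact_force: [-0.8, -0.4, -0.6]
opening: 0.997
gripper_force: 0.0
time_s: 22.6
position: [0.5982, -0.1853, 0.2821]
ee_rot: [0.67, 0.743, -0.0, -0.001]
contact_force: [-0.3, 0.5, -0.5]
opening: 1.0
gripper_force: 0.0
total shift mm [-56.9 -22.7   2.1] turn deg [-0.08 -0.03 -0.57]
[-0.0569, -0.0227, 0.0021, -0.0761, -0.0256, -0.5695]
knob 1150 c [ 581.9 -244.8] size [25.3 25.1] ang 50.78 zmed 166.8 zmax 169.8
```

```bash
python3 -m crank '[-0.02,-0.008,0,0,0,-0.5,-0.025,-0.01,0,0,0,0,-0.012,-0.0045,0,0,0,0,0,0,0,0,0,0]' && python3 go.py 0.5817 -0.2445 0.159 96.5 0
```

```text
time_s: 23.25
position: [0.5821, -0.2447, 0.2824]
ee_rot: [0.667, 0.745, -0.0, -0.0]
contact_force: [0.6, 0.3, -0.4]
opening: 1.0
gripper_force: 0.0
total shift mm [  0.3  -0.3 123.4] turn deg [-0.06 -0.01 -0.12]
[0.0003, -0.0003, 0.1234, -0.0572, -0.0066, -0.1179]
```

```bash
python3 -m crank '[0,0,0.03,0,0,0,0,0,0.04,0,0,0,0,0,0.035,0,0,0,0,0,0.015,0,0,0,0,0,0.003,0,0,0]' && python3 -m crank '[0,0,0,0,0,0,0,0,0,0,0,0,0,0,0,0,0,0,0,0,0,0,0,0,0,0,0,0,0,0]' 1 90 && python3 -m crank '[0,0,0,0,0,0,0,0,0,0,0,0]'; python3 go.py 0.5817 -0.2445 0.159 96.5 0
```

```text
time_s: 23.88
position: [0.5824, -0.2437, 0.1594]
ee_rot: [0.666, 0.746, -0.0, -0.001]
contact_force: [0.1, 0.4, 0.2]
opening: 1.001
gripper_force: 0.0
time_s: 24.5
position: [0.5821, -0.2445, 0.1604]
ee_rot: [0.666, 0.746, -0.0, -0.0]
contact_force: [-5.6, 1.7, 10.2]
opening: 0.27
gripper_force: 88.0
time_s: 24.75
position: [0.5821, -0.2445, 0.1605]
ee_rot: [0.666, 0.746, -0.0, -0.0]
contact_force: [-5.0, 2.4, 10.2]
opening: 0.27
gripper_force: 88.0
total shift mm [ 0.  -0.4  1.5] turn deg [-0.03  0.   -0.03]
[0.0, -0.0004, 0.0015, -0.0278, 0.0026, -0.0321]
```

```bash
python3 -m crank '[0,0,-0.008,0,0,0,0,0,-0.008,0,0,0,0,0,-0.007,0,0,0,0,0,-0.005,0,0,0,0,0,-0.002,0,0,0]' && python3 -m crank '[0,0,0,0,0,0,0,0,0,0,0,0,0,0,0,0,0,0,0,0,0,0,0,0,0,0,0,0,0,0]'
python3 - <<'E'
from h import *
from meas import rect,box
f=cam("wrist"); g=cam("top")
for c,h in(("wrist",f),("top",g)):
  for d in finder.mark_of(c,"ball1_center"): print(c,d,at_depth(h,d["location"]))
cv2.imwrite("pics/c8.png",cv2.vconcat([cv2.resize(g["frame"][170:260,370:510][...,::-1],(560,300)),cv2.resize(f["frame"][:300,80:560][...,::-1],(560,300))]))
E
```

```text
time_s: 25.38
position: [0.5821, -0.2444, 0.1897]
ee_rot: [0.666, 0.746, -0.0, -0.0]
contact_force: [2.7, -2.9, -9.4]
opening: 0.272
gripper_force: 88.6
time_s: 26.0
position: [0.5821, -0.2444, 0.1895]
ee_rot: [0.666, 0.746, -0.0, -0.0]
contact_force: [-0.0, -4.1, -9.0]
opening: 0.27
gripper_force: 88.6
wrist {'location': [345.2, 116.4], 'score': 0.81} [ 0.5969 -0.1653  0.0351]
wrist {'location': [311.2, 124.8], 'score': 0.71} [ 0.5749 -0.1733  0.0347]
top {'location': [396.0, 216.8], 'score': 0.41} [ 0.5862 -0.1647  0.0325]
```

View pics/c8.png

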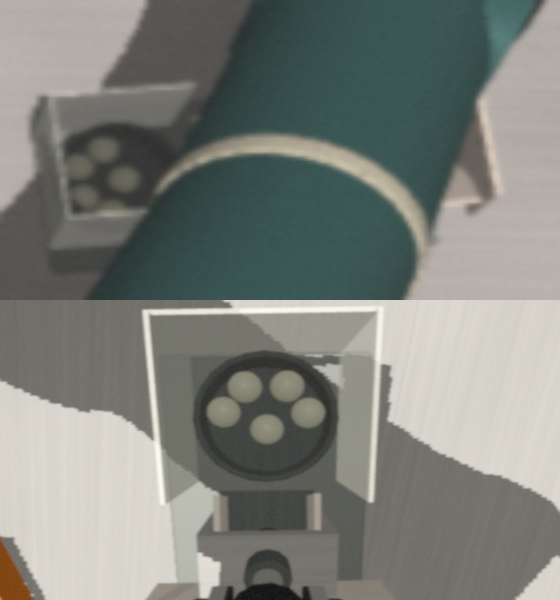

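All five balls are in the jar, at (223–310, 385–430) in the lower crop. The plunger pulls down with 9 N, so it is fully up. Handing in.

```bash
python3 -c "
from h import *
print(sensors.get_state()['contact_force'],workorder.finish_job())"
```

```text
the job is handed in; nothing more can be done
[ 0.66616477 -3.36238218 -8.97067617] None
```

I handed in the job at about 26 s with all five balls in the milling jar, the plunger held fully up by the gripper, and the scoop standing flat and released on the bench; the hand-in call returned no verdict.

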